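# Hang rinsed microscope brackets level over the drip tray

### The arm

A 6-joint arm with a two-finger parallel gripper is mounted at the origin on the work surface. World frame = base frame: x ahead of the robot, y to its left, z up, the work surface at z = 0. Lengths are in m, angles in rad, forces in N, time in s.
With the tool pointing down it reaches from about 0.25 to 0.775 m from the base axis. Payload 4 kg.
Tool frame: the origin (TCP) lies between the finger pads; the fingertips stand 14 mm ahead of it and the grasp point (between the pads) lies 5 mm behind it (tip_reach is the distance from the TCP to the fingertips, in m); z points along the fingers, y is the line along which they close (so a half turn about z gives the same grasp; the last joint's range is limited). The gripper opens to 94 mm and grips with 3 to 60 N. Pads are 16 mm wide; open, the fingers measure 119 mm over their backs; the gripper's body (75 mm by 177 mm) begins 78 mm behind the grasp point.
Start: joints at [-1.291, 0.087, 1.371, -0, 1.684, -0.103], TCP at [0.205, -0.51, 0.22] pointing down, gripper open.
Joint ranges: [-3.1, 3.1], [-0.76, 2.03], [0.27, 2.55], [-1.08, 4.22], [0.17, 2.65], [-2.57, 2.57]. Speed limits (rad/s): [2.79, 2.79, 3.14, 3.14, 3.14, 3.14].

### API

Orientations are given as [roll, pitch, yaw] about the fixed x, y, z axes, in that order (R = Rz(yaw) Ry(pitch) Rx(roll)).
In Python, from bench import * gives the robot as it stands. The module is installed in compiled form; this text tells all that it offers.
- The arm moves only by the tool servo_tool, never from a script. Its argument "targets" is a list of rows, each a list of 4 numbers: the shift along the tool's x, y, z in cm, then the turn about the tool's z in degrees. A call has 1 to 8 rows; each row is the pose to reach, as a shift and turn from the pose commanded when the call began, along the tool's axes at that moment; what a row does not reach only later rows make up. A row lasts 1/8 s, in which the tool goes at most 62.5 mm and 10.7 degrees, less where a joint would pass 70% of its speed; a pose out of reach is approached as far as the arm can. A call with a gripper value outside its range is refused whole. "claw" is the closure in counts, from 0 (fully open) to 255 (shut), set as the call begins (left out, the last holds). The fingers move at their own pace and stop on an object; the grip force is fixed at half the most. Time passes only in rows, so rows that repeat a pose let the fingers close. It gives the time, the measured TCP pose, the force, the opening and the grip force at its end, in the units of the state.
- get_obs(): the state, without advancing time (a new reading comes with each control period).
- snapshot(name): name is "side" or "top" or "wrist"; returns the picture (400x640x3 uint8, blue, green, red); there is no depth.
- camera_model(name): a dict with "camera_matrix" (3x3 intrinsics, pixels), "k1" (the pictures are not rectified: a ray, as slopes to the right and down, at radius r is drawn at 1 + k1 r^2 times it, then the intrinsics apply), "camera_from_world" (4x4, takes a point from world to camera coordinates). Camera axes: x right, y up, looking along -z (the intrinsics and any distortion apply to the point x, -y, -z); pixel columns grow to the right and rows downward; lengths in m; the calibration is good to about 2 mm. A picture is of the moment at which its call begins: read the wrist's pose just before it. camera_model takes no time and is no camera call; for the wrist camera it gives the pose at the moment of the call.
- close_job(): hands the job in; it is judged then, once.
The state is a dict: "time": time; "joint_positions": joint angles; "qvel": joint speeds; "joint_torque": joint torques, N m; "tool_pos": TCP position; "ee_rot": TCP orientation; "wrist_force": force on the tool from outside, world axes, zero at the start; "wrist_torque": the same for the moment, N m; "width": finger opening in m; "finger_force": force on a finger pad.
Only numpy, scipy, OpenCV 4.12 (cv2) and the standard library are available. Lean on these libraries where they do the work, as an engineer would, in place of code of your own. Each camera call takes 0.05 s, during which the arm holds its last target. There are 200 camera calls.

### The job

The microscope brackets have been rinsed and must drain. First, before any bracket is hung, slide the drip tray under the pegs, fully home against both brass dowels and the end stop; then hang every bracket that is there on a peg of its own, each by the one of its three holes that lets it hang level. Finish with the tray still fully home, the brackets hanging still, and leave the flask, the vial rack and the jar alone.

Things in the scene. Friction and masses are not known exactly. Their poses are not given: they have to be found in the camera images.
- stand: Fixed drying stand. Origin on the bench under the middle of its rail; x away from the robot, y left along the rail, z up. Rail 16 mm thick, 460 long, axis at z=200 mm, on two posts behind it. Four steel pegs, 8 mm across, level at z=200 mm, y=+207, +69, -69, -207 mm, point to -x, from the rail (x=-8) to the end of a 12 mm red ball (x=-71). Hang each bracket with its plate near x=-35 mm.
- dowel_left (a point): Foot of the left brass dowel on the bench (stand frame x=+13, y=+120 mm): 16 mm across, 32 mm tall, so its face towards the tray is at stand x=+5 mm.
- dowel_right (a point): Foot of the right brass dowel on the bench (stand frame x=+13, y=-120 mm): 16 mm across, 32 mm tall, so its face towards the tray is at stand x=+5 mm.
- end_stop (a point): Middle of the brass end stop's face towards the tray (stand frame x=-75, y=+180, z=16 mm). The face is 50 mm long (x) and 32 mm tall, and looks to -y of the stand. With the tray fully home, the tray's origin is at x=-60, y=0 mm in the stand frame, its axes parallel to the stand's.
- tray: Loose white drip tray, open on top, 130 (x) by 360 (y) by 20 mm, walls 4 mm, about 0.35 kg; origin under its middle. Its x=+65 mm long side goes against the dowels, its y=+180 mm end against the end stop. Rigid with it, in front of the other long side, is a blue grip block at y=0, 16 mm wide (y), x=-105 to -65 mm, z=0 to 26 mm, to pinch across y from above or push.
- blue: Loose blue bracket (may be absent), an inverted T standing on its foot. Origin under mid-foot, x along its length, z up. Foot 80 by 52 (y) by 6 mm; upright plate 80 long, 8 thick (y), top z=112 mm; grip it above the three 18 mm holes. Hangs facing either way. Plastic 150 g, balanced about x=0; on the foot one steel block of 200 g (24 long, 24 tall) at x=+42 mm, 44 wide (y). Masses may all scale alike.
- blue_hole_n (a point): Centre of the blue bracket's hole at x=-24, y=0, z=70 mm of its frame.
- blue_hole_0 (a point): Centre of the blue bracket's hole at x=0, y=0, z=70 mm of its frame.
- blue_hole_p (a point): Centre of the blue bracket's hole at x=24, y=0, z=70 mm of its frame.
- green: Loose green bracket (may be absent), an inverted T standing on its foot. Origin under mid-foot, x along its length, z up. Foot 80 by 52 (y) by 6 mm; upright plate 80 long, 8 thick (y), top z=112 mm; grip it above the three 18 mm holes. Hangs facing either way. Plastic 150 g, balanced about x=0; on the foot one steel block of 200 g (24 long, 24 tall) at x=-42 mm, 44 wide (y). Masses may all scale alike.
- green_hole_n (a point): Centre of the green bracket's hole at x=-24, y=0, z=70 mm of its frame.
- green_hole_0 (a point): Centre of the green bracket's hole at x=0, y=0, z=70 mm of its frame.
- green_hole_p (a point): Centre of the green bracket's hole at x=24, y=0, z=70 mm of its frame.
- yellow: Loose yellow bracket (may be absent), an inverted T standing on its foot. Origin under mid-foot, x along its length, z up. Foot 80 by 52 (y) by 6 mm; upright plate 80 long, 8 thick (y), top z=112 mm; grip it above the three 18 mm holes. Hangs facing either way. Plastic 150 g, balanced about x=0; on the foot two steel blocks of 150 g each (20 long, 22 tall) at x=+42 and x=-42 mm, 44 wide (y). Masses may all scale alike.
- yellow_hole_n (a point): Centre of the yellow bracket's hole at x=-24, y=0, z=70 mm of its frame.
- yellow_hole_0 (a point): Centre of the yellow bracket's hole at x=0, y=0, z=70 mm of its frame.
- yellow_hole_p (a point): Centre of the yellow bracket's hole at x=24, y=0, z=70 mm of its frame.
- orange: Loose orange bracket (may be absent), an inverted T standing on its foot. Origin under mid-foot, x along its length, z up. Foot 80 by 52 (y) by 6 mm; upright plate 80 long, 8 thick (y), top z=112 mm; grip it above the three 18 mm holes. Hangs facing either way. Plastic 150 g, balanced about x=0; on the foot a large steel block of 329 g (32 long, 32 tall) at x=-42 mm and a small one of 40 g (12 long, 10 tall) at x=+34 mm, 44 wide (y). Masses may all scale alike.
- orange_hole_n (a point): Centre of the orange bracket's hole at x=-24, y=0, z=70 mm of its frame.
- orange_hole_0 (a point): Centre of the orange bracket's hole at x=0, y=0, z=70 mm of its frame.
- orange_hole_p (a point): Centre of the orange bracket's hole at x=24, y=0, z=70 mm of its frame.
- flask: Glass flask 88 mm across and 145 mm tall with a funnel on top (210 mm overall); a bystander to be left alone. Origin under its middle.
- vials: White rack, 70 by 160 mm, with eight plugged fly vials, 107 mm tall overall; a bystander to be left alone. Origin under its middle.
- jar: Lidded jar, 60 mm across, 80 mm tall; a bystander to be left alone. Origin under its middle.
Not all that is in view belongs to the job. There is more than one size of the orange; the one meant has the size given above.

How it is judged:
By the outcome, as a careful person would: the job done as asked, in the order asked, and still so for the second after the job is handed in, with the robot touching nothing.
Of blue, green, yellow, orange only 3 to 4 are there at a start; the rules pass over those that are not, and their reading is None.
At some moment in a run one of tray may be knocked a few centimetres aside while the robot is not near it.
It also fails if it takes over 210 s, if anything falls off the work surface, if the arm or the gripper's body presses on something with over 40 N, if the wrist force passes 120 N, or if a joint passes its speed limit or range.

## Working session

There is one attempt and no reset: what is moved stays moved. The work goes in short steps, Python scripts to look and compute and a tool call to move; the robot and the scene stay as the last step left them, time stands still between calls to the robot, and variables do not carry over. Pictures are saved under pics/ and viewed, at most 14 in all, crops included, and the job is handed in when it is done.

Besides the shell and the picture viewer there is one more tool, called by a JSON object that holds its "api" and its "payload", one argument or row to a line. servo_tool: Moves the arm, as the interface text tells. Its arguments: {"type":"object","properties":{"targets":{"type":"array"},"claw":{"type":"number"}},"required":["targets"]}

```bash
mkdir -p pics
python3 - <<'E'
from bench import *
import cv2,numpy as np
print(get_obs())
for n in("top","side"):
    cv2.imwrite(f"pics/{n}0.png",snapshot(n)); print(n,camera_model(n))
E
```

```text
{'time': 0.0, 'joint_positions': array([-1.29112347e+00,  8.79375329e-02,  1.37220162e+00, -2.87056714e-05,
        1.68358627e+00, -1.03073235e-01]), 'qvel': array([ 0.0011931 ,  0.00106994,  0.00196178,  0.00020215, -0.00128204,
       -0.0016904 ]), 'joint_torque': array([ 4.36791424e-04, -3.40173376e+01, -3.02430689e+01,  7.19442498e-02,
        3.29017255e-02, -2.00842201e-04]), 'tool_pos': array([ 0.20526987, -0.5097205 ,  0.21834038]), 'ee_rot': array([-3.13946827e+00, -1.91063286e-04,  3.82742692e-01]), 'wrist_force': array([ 0.54162872, -0.28922523,  1.0492357 ]), 'wrist_torque': array([-0.04858941,  0.00733872,  0.02355621]), 'finger_force': 0.0, 'width': 0.09422379515653209}
top {'camera_matrix': array([[477.06236595,   0.        , 326.5475217 ],
       [  0.        , 477.06236595, 203.82017208],
       [  0.        ,   0.        ,   1.        ]]), 'k1': -0.10010441438414032, 'camera_from_world': array([[ 0.02382927, -0.99966731,  0.00987062, -0.0229811 ],
       [ 0.99624218,  0.02456769,  0.08305391, -0.53786767],
       [-0.08326878,  0.00785441,  0.99649617, -1.44389149],
       [ 0.        ,  0.        ,  0.        ,  1.        ]])}
side {'camera_matrix': array([[368.63384803,   0.        , 317.89232965],
       [  0.        , 368.63384803, 200.73654495],
       [  0.        ,   0.        ,   1.        ]]), 'k1': -0.08402429478722039, 'camera_from_world': array([[-0.96454934, -0.26343402, -0.0157192 ,  0.52239529],
       [ 0.11967404, -0.48971316,  0.86363137, -0.1512706 ],
       [-0.23520779,  0.83113389,  0.50387872, -0.96334981],
       [ 0.        ,  0.        ,  0.        ,  1.        ]])}
```

View pics/top0.png

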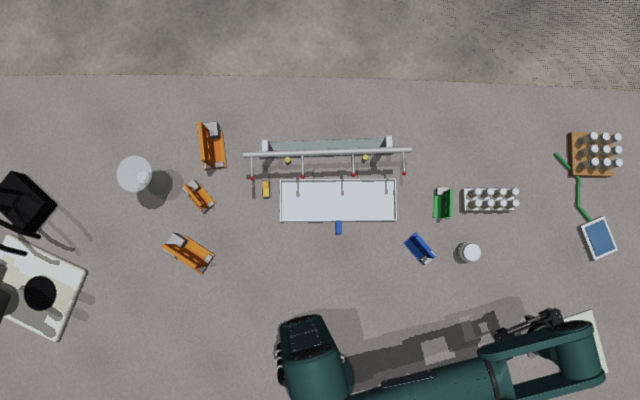

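View pics/side0.png

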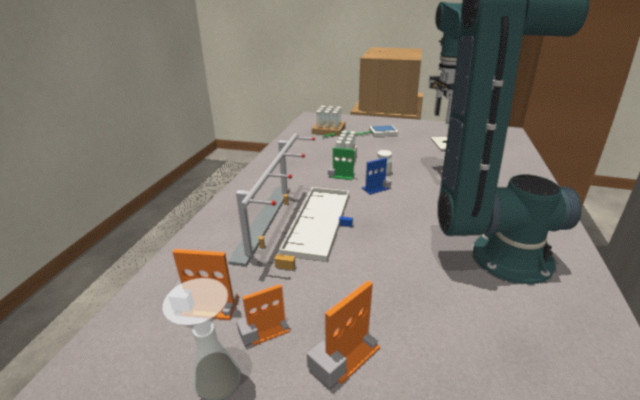

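The top view shows the stand (red balls at row ~175, columns 251–404), the tray in front of it (centre 338,201), a green bracket (443,203), a blue one (420,248) and three oranges of different sizes (212,145), (198,195), (188,252). There's no yellow bracket.

```bash
cat > h.py <<'E'
from bench import *
import cv2,numpy as np
from scipy.optimize import least_squares
def proj(P,c):
    P=np.atleast_2d(P).astype(float); T=c["camera_from_world"]; q=P@T[:3,:3].T+T[:3,3]
    s=np.c_[q[:,0],-q[:,1]]/-q[:,2:3]; s=s*(1+c["k1"]*(s**2).sum(1,keepdims=True))
    K=c["camera_matrix"]; return s@K[:2,:2].T+K[:2,2]
def unproj(px,z,c):
    px=np.atleast_2d(px).astype(float); K=c["camera_matrix"]; T=c["camera_from_world"]
    u=(px-K[:2,2])/K[0,0]; s=u.copy()
    for _ in range(20): s=u/(1+c["k1"]*(s**2).sum(1,keepdims=True))
    d=np.c_[s[:,0],-s[:,1],-np.ones(len(s))]@T[:3,:3]; o=-T[:3,:3].T@T[:3,3]
    return o+d*((z-o[2])/d[:,2])[:,None]
def SE(p,L):
    L=np.atleast_2d(L).astype(float); c,s=np.cos(p[2]),np.sin(p[2])
    return np.c_[p[0]+c*L[:,0]-s*L[:,1],p[1]+s*L[:,0]+c*L[:,1],L[:,2]]
def fit(L,px,c,p0):
    r=least_squares(lambda p:(proj(SE(p,L),c)-px).ravel(),p0); return r.x,np.abs(r.fun).max()
def blobs(im,lo,hi,mina=4):
    m=cv2.inRange(cv2.cvtColor(im,cv2.COLOR_BGR2HSV),lo,hi); n,_,st,ce=cv2.connectedComponentsWithStats(m)
    return m,[(ce[i],st[i]) for i in range(1,n) if st[i][4]>=mina]
E
python3 - <<'E'
from h import *
im=cv2.imread("pics/top0.png"); c=camera_model("top")
np.set_printoptions(precision=4,suppress=True)
m,b=blobs(im,(0,150,90),(4,255,255)); print([(x[0],x[1][4]) for x in b])
m1,_=blobs(im,(174,150,90),(180,255,255))
for n,lo,hi in(("or",(6,140,60),(18,255,255)),("gr",(50,120,30),(80,255,255)),("bl",(100,140,40),(125,255,255))):
    _,b=blobs(im,lo,hi,30); print(n,[(x[0],x[1]) for x in b])
big=lambda x0,y0,x1,y1,f:cv2.resize(im[y0:y1,x0:x1],None,fx=f,fy=f,interpolation=cv2.INTER_CUBIC)
a=big(160,115,290,275,3.7)[:592]; d=big(270,135,460,275,3); 
a=big(155,115,255,275,3.7); d=big(395,180,470,270,3.3)
H=np.zeros((592,800,3),np.uint8); H[:a.shape[0],:a.shape[1]]=a[:592]; H[:d.shape[0],400:400+d.shape[1]]=d
e=big(270,170,405,240,2.9); H[330:330+e.shape[0],400:400+e.shape[1]]=e[:,:400]
cv2.imwrite("pics/crop0.png",H)
E
```

```text
[(array([403.7143, 173.    ]), np.int32(7)), (array([302.5, 175.8]), np.int32(10)), (array([353.2857, 174.4286]), np.int32(7)), (array([251.8, 178. ]), np.int32(10))]
or [(array([210.3941, 146.9401]), array([198, 122,  28,  46, 751], dtype=int32)), (array([199.0767, 196.6696]), array([184, 185,  31,  25, 339], dtype=int32)), (array([189.5127, 253.3507]), array([162, 236,  52,  35, 747], dtype=int32))]
gr [(array([562.6538, 161.1154]), array([555, 153,  15,  17,  52], dtype=int32)), (array([579.9752, 198.0909]), array([576, 176,  15,  45, 121], dtype=int32)), (array([442.9065, 204.9322]), array([434, 189,  18,  29, 428], dtype=int32))]
bl [(array([338., 227.]), array([336, 221,   5,  13,  65], dtype=int32)), (array([418.2041, 246.7907]), array([405, 233,  30,  29, 387], dtype=int32))]
```

View pics/crop0.png

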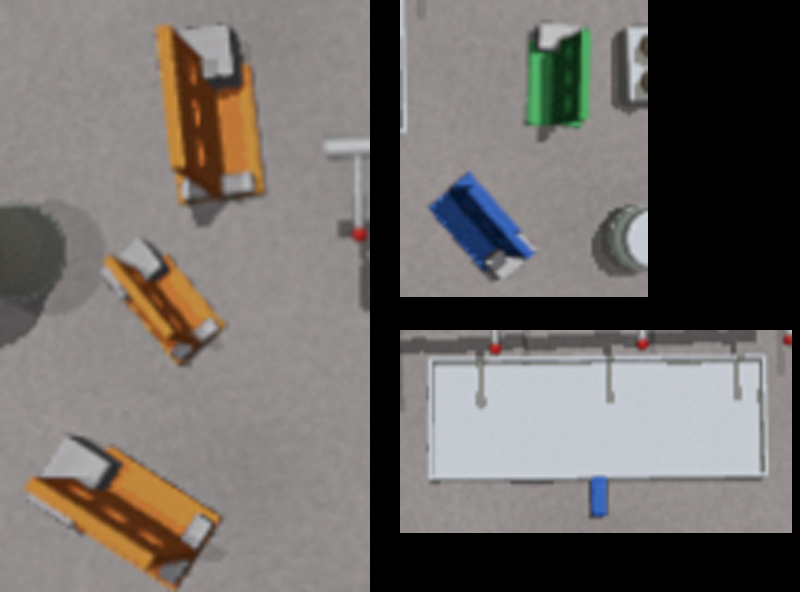

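The small orange is the right size: its plate is about 80–90 mm, against ~115 and ~133 mm for the other two. Next I fit poses by silhouette.

```bash
cat >> h.py <<'E'
from scipy.optimize import minimize
B={"blue":[(42,24,24)],"green":[(-42,24,24)],"orange":[(-42,32,32),(34,12,10)]}
HSV={"orange":((6,140,50),(18,255,255)),"green":((50,120,25),(80,255,255)),"blue":((100,140,35),(125,255,255))}
HX={"blue":.024,"green":-.024,"orange":-.024}
def box(x0,x1,y0,y1,z0,z1): return np.array([[x,y,z] for x in(x0,x1) for y in(y0,y1) for z in(z0,z1)])/1000.
def render(p,n,c,S,off,shape,dz=0):
    T=c["camera_from_world"]; o=-T[:3,:3].T@T[:3,3]
    sg=np.sign(-np.sin(p[2])*(o[0]-p[0])+np.cos(p[2])*(o[1]-p[1]))
    m=np.zeros((int(shape[0]*S),int(shape[1]*S)),np.uint8)
    def dr(b,v):
        b=b+[0,0,dz]; q=(proj(SE(p,b),c)-off+.5)*S-.5
        cv2.fillConvexPoly(m,cv2.convexHull(np.round(q*16).astype(np.int32)),v,shift=4)
    half=lambda s:[box(x-l/2,x+l/2,*sorted((4*s,22*s)),6,6+h) for x,l,h in B[n]]
    dr(box(-40,40,-26,26,0,6),255)
    for b in half(-sg): dr(b,0)
    dr(box(-40,40,-4,4,6,112),255)
    for b in half(sg): dr(b,0)
    return m
def silfit(im,n,c,p0,win,S=4,dz=0):
    x0,y0,x1,y1=win; m,_=blobs(im[y0:y1,x0:x1],*HSV[n])
    M=cv2.resize(m,None,fx=S,fy=S,interpolation=cv2.INTER_LINEAR) if S>1 else m
    M=(M>127)*255
    f=lambda p:np.abs(render(p,n,c,S,np.array([x0,y0]),(y1-y0,x1-x0),dz).astype(int)-M).mean()
    best=None
    for k in range(8):
        q=np.array([p0[0],p0[1],p0[2]+k*np.pi/4])
        r=minimize(f,q,method="Nelder-Mead",options=dict(initial_simplex=q+np.array([[0,0,0],[.02,0,0],[0,.02,0],[0,0,.3]]),maxiter=250))
        if best is None or r.fun<best.fun: best=r
    return best.x,best.fun/(M.mean())
E
python3 - <<'E'
from h import *
np.set_printoptions(precision=4,suppress=True)
im=cv2.imread("pics/top0.png"); c=camera_model("top")
L=np.array([[-.065,y,.2] for y in(.207,.069,-.069,-.207)])
st,e=fit(L,np.array([[251.8,178],[302.5,175.8],[353.3,174.4],[403.7,173]]),c,[.6,0,0]); print("stand",st,e)
# tray corners (outer rim, crop->img) order: (+x,+y)(+x,-y)(-x,+y)(-x,-y)
px=np.array([[430,357],[766,354],[430,481],[767,474]])-[400,330]; px=px/2.9+[270,170]-.3
T=np.array([[.065,.18,.02],[.065,-.18,.02],[-.065,.18,.02],[-.065,-.18,.02]])
tr,e=fit(T,px,c,[.5,0,0]); print("tray",tr,e,"home",SE(st,[-.06,0,0]))
for n,u,w in(("blue",(418,247),(395,222,447,272)),("green",(443,205),(424,178,463,228)),("orange",(199,197),(174,176,226,220))):
    p0=unproj(u,.04,c)[0]; p0[2]=0
    p,s=silfit(im,n,c,p0,w); print(n,p,s)
for n,u in(("flask",(135,190)),("vials",(491,200)),("jar",(469,253))): print(n,unproj(u,.05,c)[0])
print("ball pos",SE(st,L)[:,:2])
E
```

```text
stand [ 0.6662 -0.0066  0.058 ] 0.28677441046195895
tray [ 0.5529 -0.0455  0.0381] 0.639081929037161 home [[ 0.6063 -0.0101  0.    ]]
blue [ 0.4123 -0.2975  3.8899] 0.16305753070458953
green [ 0.5453 -0.3712  3.0783] 0.15254237288135594
orange [0.5481 0.384  3.8898] 0.19110044313146235
flask [0.564  0.5778 0.05  ]
vials [ 0.5601 -0.5135  0.05  ]
jar [ 0.3971 -0.4448  0.05  ]
ball pos [[ 0.5893  0.1962]
 [ 0.5973  0.0585]
 [ 0.6053 -0.0793]
 [ 0.6133 -0.2171]]
```

```bash
cat >> h.py <<'E'
def mv(x,y,z,yaw):
    o=get_obs(); t=o["tool_pos"]; r=o["ee_rot"]; w=r[2]; d=np.array([x,y,z])-t
    tx=np.array([np.cos(w),np.sin(w),0]); ty=np.array([np.sin(w),-np.cos(w),0])
    dy=(yaw-w+np.pi/2)%np.pi-np.pi/2
    print("move",np.round([100*d@tx,100*d@ty,-100*d[2],-np.degrees(dy)],2),"q6",round(o["joint_positions"][5],2),"t",o["time"],"tcp",t.round(4),"rot",r.round(4),"w",o["width"].round(4),"F",o["wrist_force"].round(1))
E
python3 -c "
from h import *
mv(.464,-.049,.10,.038)"
```

```text
Traceback (most recent call last):
  File "h.py", line 55, in mv
    print("move",np.round([100*d@tx,100*d@ty,-100*d[2],-np.degrees(dy)],2),"q6",round(o["joint_positions"][5],2),"t",o["time"],"tcp",t.round(4),"rot",r.round(4),"w",o["width"].round(4),"F",o["wrist_force"].round(1))
                                                                                                                                                                     ^^^^^^^^^^^^^^^^
AttributeError: 'float' object has no attribute 'round'
```

```bash
sed -i 's/o\["width"\].round(4)/round(o["width"],4)/' h.py
python3 -c "
from h import *
mv(.464,-.049,.15,.038)"
```

```text
move [ 41.21 -33.08   6.84  19.75] q6 -0.1 t 0.1 tcp [ 0.2053 -0.5098  0.2184] rot [-3.1396e+00 -2.0000e-04  3.8280e-01] w 0.0943 F [-0.4  0.8  0.3]
```

{"api": "servo_tool", "payload": {
  "targets": [
    [41.2,-33,0,19.75],
    [41.2,-33,0,19.75],
    [41.2,-33,0,19.75],
    [41.2,-33,0,19.75],
    [41.2,-33,0,19.75],
    [41.2,-33,0,19.75],
    [41.2,-33,3,19.75],
    [41.2,-33,6.8,19.75]
  ],
  "claw": 90
}}

```text
time: 1.1
tool_pos: [0.4474, -0.0818, 0.176]
ee_rot: [3.14, -0.005, 0.039]
wrist_force: [0.5, -0.9, 0.1]
width: 0.061
finger_force: 0.0
```

{"api": "servo_tool", "payload": {
  "targets": [
    [0,0,0,0],
    [0,0,0,0],
    [0,0,0,0],
    [0,0,0,0]
  ]
}}

```text
time: 1.6
tool_pos: [0.4456, -0.0849, 0.1758]
ee_rot: [3.141, -0.002, 0.036]
wrist_force: [0.1, 1.2, -0.2]
width: 0.0609
finger_force: 0.0
```

```bash
python3 -c "
from h import *
mv(.464,-.049,.15,.038)
c=camera_model('wrist');print(c)
cv2.imwrite('pics/w1.png',snapshot('wrist'))"
```

```text
move [ 1.96 -3.52  2.58 -0.13] q6 1.22 t 1.6 tcp [ 0.4456 -0.0849  0.1758] rot [ 3.1407e+00 -1.6000e-03  3.5700e-02] w 0.0609 F [ 0.1  1.2 -0.2]
{'camera_matrix': array([[354.58402111,   0.        , 322.06127623],
       [  0.        , 354.58402111, 207.24035142],
       [  0.        ,   0.        ,   1.        ]]), 'k1': 0.02331366651240535, 'camera_from_world': array([[ 3.56222084e-02, -9.99365276e-01,  3.21854580e-04,
        -1.01520181e-01],
       [ 9.67982421e-01,  3.44234930e-02, -2.48646446e-01,
        -4.12324653e-01],
       [ 2.48477545e-01,  9.16888510e-03,  9.68594260e-01,
        -4.58754249e-01],
       [ 0.00000000e+00,  0.00000000e+00,  0.00000000e+00,
         1.00000000e+00]])}
```

View pics/w1.png

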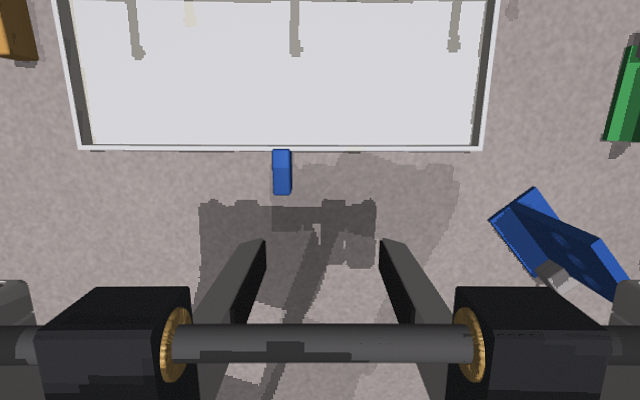

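The wrist view shows the tray's front edge from (79,149) to (483,149), the grip block at (273–291, 150–194) and the blue bracket at (555,240).

```bash
python3 -c "
from h import *
c=camera_model('wrist')
a=unproj([[273,193],[291,193],[79,148],[483,148]],.02,c);print(a[:,:2].round(4))
b=unproj([[282,172]],.026,c);print(b)
w=np.arctan2(*(a[2]-a[3])[:2]*[-1,1])
mid=(a[2]+a[3])/2; print(w,mid)
mv(*(mid[:2]-.026*np.array([np.cos(w),np.sin(w)])),.018,w)"
```

```text
[[ 0.4461 -0.04  ]
 [ 0.4467 -0.0567]
 [ 0.4807  0.1318]
 [ 0.4939 -0.2277]]
[[ 0.46696429 -0.04883052  0.026     ]]
0.036701245333734235 [ 0.4873053  -0.04793408  0.02      ]
move [ 1.7  -3.53 15.76 -0.05] q6 1.22 t 1.65 tcp [ 0.4456 -0.0847  0.1756] rot [ 3.1409e+00 -1.4000e-03  3.5900e-02] w 0.0608 F [ 0.2 -0.3  0.1]
```

{"api": "servo_tool", "payload": {
  "targets": [
    [1.7,-3.6,0,0],
    [1.7,-3.6,5,0],
    [1.7,-3.6,10,0],
    [1.7,-3.6,13,0],
    [1.7,-3.6,15.7,0],
    [1.7,-3.6,15.7,0],
    [1.7,-3.6,15.7,0]
  ]
}}

```text
time: 2.52
tool_pos: [0.4617, -0.0475, 0.0189]
ee_rot: [3.141, -0.001, 0.037]
wrist_force: [-0.3, -0.4, 0.3]
width: 0.0609
finger_force: 0.0
```

{"api": "servo_tool", "payload": {
  "targets": [
    [0,0,0,0],
    [0,0,0,0],
    [0,0,0,0],
    [0,0,0,0],
    [0,0,0,0],
    [0,0,0,0]
  ],
  "claw": 230
}}

```text
time: 3.28
tool_pos: [0.4612, -0.047, 0.0179]
ee_rot: [3.141, 0.0, 0.038]
wrist_force: [-1.0, -0.3, 0.2]
width: 0.0158
finger_force: 30.0
```

```bash
python3 -c "
from h import *
mv(.464,-.049,.15,.038)"
```

```text
move [ 2.800e-01  2.100e-01 -1.321e+01 -1.000e-02] q6 1.31 t 3.275 tcp [ 0.4612 -0.047   0.0179] rot [3.1414e+00 1.0000e-04 3.7800e-02] w 0.0158 F [-1.  -0.3  0.2]
```

{"api": "servo_tool", "payload": {
  "targets": [
    [0.8,-0.4,0,-0.2],
    [1.8,-0.9,0,-0.4],
    [2.8,-1.4,0,-0.6],
    [3.8,-1.9,0,-0.9],
    [4.6,-2.3,0,-1.15],
    [5.0,-2.5,0,-1.15],
    [5.0,-2.5,0,-1.15]
  ]
}}

```text
time: 4.15
tool_pos: [0.5109, -0.0196, 0.0179]
ee_rot: [-3.141, -0.001, 0.059]
wrist_force: [-1.3, -1.3, 2.9]
width: 0.016
finger_force: 30.0
```

{"api": "servo_tool", "payload": {
  "targets": [
    [0.2,0,0,0],
    [0.4,0,0,0],
    [0.5,0,0,0],
    [0.6,0,0,0],
    [0.7,0,0,0],
    [0.7,0,0,0]
  ]
}}

```text
time: 4.9
tool_pos: [0.515, -0.0194, 0.0179]
ee_rot: [-3.141, 0.005, 0.058]
wrist_force: [-8.7, 0.2, 8.0]
width: 0.0154
finger_force: 30.0
```

{"api": "servo_tool", "payload": {
  "targets": [
    [0,-0.2,0,0],
    [0,-0.4,0,0],
    [0,-0.5,0,0],
    [0,-0.6,0,0],
    [0,-0.7,0,0],
    [0,-0.7,0,0]
  ]
}}

```text
time: 5.65
tool_pos: [0.5146, -0.0172, 0.0178]
ee_rot: [3.133, 0.005, 0.057]
wrist_force: [-7.8, -13.1, 6.4]
width: 0.0156
finger_force: 30.1
```

{"api": "servo_tool", "payload": {
  "targets": [
    [0,0,0,0],
    [0,0,0,0],
    [0,0,0,0]
  ],
  "claw": 170
}}

```text
time: 6.02
tool_pos: [0.5172, -0.0121, 0.0178]
ee_rot: [-3.141, -0.001, 0.059]
wrist_force: [0.2, 0.6, -0.2]
width: 0.0312
finger_force: 0.0
```

{"api": "servo_tool", "payload": {
  "targets": [
    [0,0,-4,0],
    [-3,0,-10,0],
    [-3,0,-16,0],
    [-3,0,-20,0],
    [-3,0,-20,0],
    [-3,0,-20,0]
  ],
  "claw": 90
}}

```text
time: 6.78
tool_pos: [0.4865, -0.014, 0.2167]
ee_rot: [-3.141, 0.001, 0.059]
wrist_force: [-0.4, 0.7, -0.5]
width: 0.0609
finger_force: 0.0
```

```bash
python3 -c "
from h import *
mv(.464,-.049,.15,.038)
cv2.imwrite('pics/w2.png',snapshot('wrist'))"
```

```text
move [-2.45  3.36  6.67  1.19] q6 1.37 t 6.775 tcp [ 0.4865 -0.014   0.2167] rot [-3.1411e+00  1.3000e-03  5.8700e-02] w 0.0609 F [-0.4  0.7 -0.5]
```

View pics/w2.png

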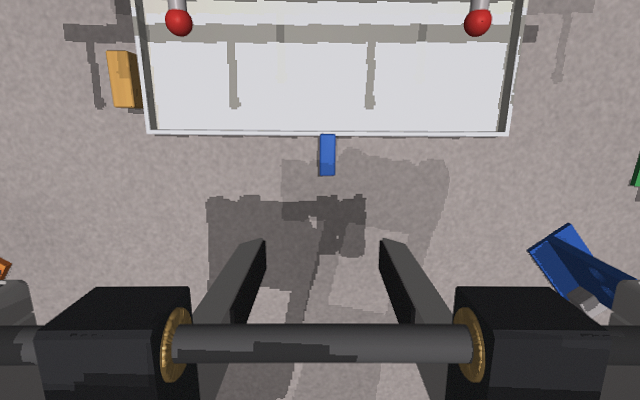

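The end stop at (125,78) appears to touch the tray's left end. The tray's front corners are at (148,133) and (510,134), and the balls at (179,22) and (478,22). I'll check numerically.

```bash
cat >> h.py <<'E'
def trayst():
    im=snapshot("wrist"); c=camera_model("wrist")
    return im,c
E
python3 -c "
from h import *
np.set_printoptions(precision=4,suppress=True)
c=camera_model('wrist'); im=cv2.imread('pics/w2.png')
_,b=blobs(im,(0,150,60),(6,255,255),60); px=np.array([x[0] for x in b]);print(px,[x[1] for x in b])
px=px[px[:,0].argsort()][:2]
px=np.array([p for p in px]); L=np.array([[-.065,.069,.2],[-.065,-.069,.2]])
st,e=fit(L,px,c,[.66,0,.05]);print('stand',st,e,'home',SE(st,[-.06,0,0]))
a=unproj([[148,134],[510,135]],.02,c);w=np.arctan2(*(a[0]-a[1])[:2]*[-1,1]);print(a,w,'tray',a.mean(0)[:2]+.065*np.array([np.cos(w),np.sin(w)]))
"
```

```text
[[178.2339  21.8214]
 [477.6365  21.9638]] [array([165,  10,  27,  26, 560], dtype=int32), array([465,  10,  26,  26, 553], dtype=int32)]
stand [ 0.6637 -0.007   0.0575] 0.11060144510287273 home [[ 0.6038 -0.0105  0.    ]]
[[ 0.5283  0.1614  0.02  ]
 [ 0.5484 -0.1977  0.02  ]] 0.05581149177044153 tray [ 0.6032 -0.0145]
```

```bash
python3 -c "
import cv2
im=cv2.imread('pics/w2.png')[30:145,90:200]
cv2.imwrite('pics/z2.png',cv2.resize(im,None,fx=5,fy=5,interpolation=cv2.INTER_NEAREST))
from h import *
c=camera_model('wrist')
st=[.6637,-.007,.0575]
print(proj(SE(st,[[-.1,.18,0],[-.1,.18,.032],[-.05,.18,.032],[-.1,.18,.02],[-.125,.18,.02],[-.125,-.18,.02],[-.125,.18,0]]),c))"
```

```text
[[150.05815511 107.6553944 ]
 [134.00507898 106.99246686]
 [126.09844615  49.22790272]
 [140.36523904 107.25610078]
 [143.76492936 133.47916343]
 [506.29498989 133.89212687]
 [153.10592523 132.50076144]]
```

View pics/z2.png

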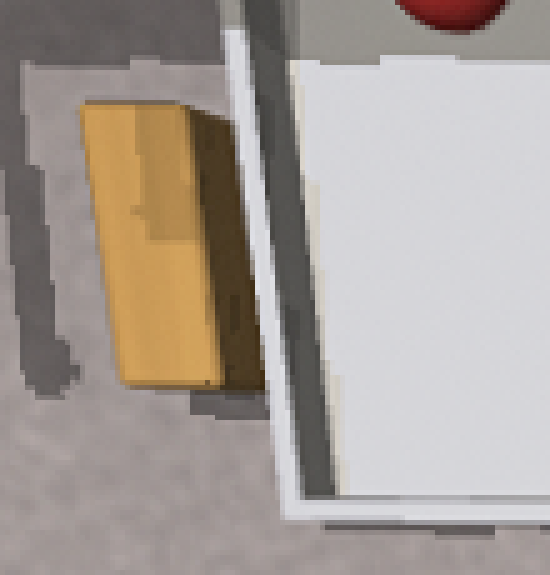

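The end-stop top edge matches prediction, but the tray rim is about 3 px (~3 mm) short of its face. I'll regrip and push in y without pressing in x.

{"api": "servo_tool", "payload": {
  "targets": [
    [2.8,0,8,0],
    [2.7,0.2,13,0],
    [2.7,0.3,17,0],
    [2.7,0.3,19.8,0],
    [2.7,0.3,19.8,0],
    [2.7,0.3,19.8,0]
  ]
}}

```text
time: 7.58
tool_pos: [0.5126, -0.0156, 0.0181]
ee_rot: [-3.141, 0.003, 0.058]
wrist_force: [-0.9, -0.3, -0.6]
width: 0.0607
finger_force: 0.0
```

{"api": "servo_tool", "payload": {
  "targets": [
    [0,0,0,0],
    [0,0,0,0],
    [0,0,0,0],
    [0,0,0,0],
    [0,0,0,0]
  ],
  "claw": 230
}}

```text
time: 8.2
tool_pos: [0.5138, -0.0165, 0.02]
ee_rot: [3.14, 0.0, 0.058]
wrist_force: [-0.2, -1.1, 0.1]
width: 0.0161
finger_force: 30.0
```

{"api": "servo_tool", "payload": {
  "targets": [
    [-0.2,-0.1,0,0],
    [-0.2,-0.2,0,0],
    [-0.2,-0.4,0,0],
    [-0.2,-0.6,0,0],
    [-0.2,-0.7,0,0],
    [-0.2,-0.7,0,0]
  ]
}}

```text
time: 8.95
tool_pos: [0.5109, -0.0142, 0.02]
ee_rot: [3.131, 0.002, 0.057]
wrist_force: [-1.8, -14.4, 0.8]
width: 0.0159
finger_force: 30.1
```

{"api": "servo_tool", "payload": {
  "targets": [
    [0,-0.2,0,0],
    [0,-0.4,0,0],
    [0,-0.4,0,0],
    [0,-0.4,0,0]
  ]
}}

```text
time: 9.45
tool_pos: [0.5098, -0.0138, 0.0199]
ee_rot: [3.124, 0.005, 0.057]
wrist_force: [-4.8, -23.9, 2.0]
width: 0.0158
finger_force: 30.2
```

{"api": "servo_tool", "payload": {
  "targets": [
    [0.2,0.1,0,0],
    [0.4,0.2,0,0],
    [0.6,0.2,0,0],
    [0.6,0.2,0,0],
    [0.6,0.2,0,0]
  ]
}}

```text
time: 10.07
tool_pos: [0.5133, -0.0147, 0.0199]
ee_rot: [3.126, 0.011, 0.058]
wrist_force: [-11.0, -22.8, 6.7]
width: 0.0161
finger_force: 30.1
```

{"api": "servo_tool", "payload": {
  "targets": [
    [0,0,0,0],
    [0,0,0,0],
    [0,0,0,0]
  ],
  "claw": 150
}}

```text
time: 10.45
tool_pos: [0.5175, -0.006, 0.0198]
ee_rot: [-3.14, -0.0, 0.058]
wrist_force: [-0.1, -0.5, -0.2]
width: 0.0381
finger_force: 0.0
```

{"api": "servo_tool", "payload": {
  "targets": [
    [0,0.2,-4,0],
    [-3,0,-10,0],
    [-3,0,-16,0],
    [-3,0,-20,0],
    [-3,0,-20,0],
    [-3,0,-20,0]
  ],
  "claw": 90
}}

```text
time: 11.2
tool_pos: [0.4871, -0.0078, 0.2187]
ee_rot: [-3.141, 0.002, 0.059]
wrist_force: [-0.2, -0.3, -0.4]
width: 0.0611
finger_force: 0.0
```

```bash
python3 -c "
from h import *
np.set_printoptions(precision=4,suppress=True)
c=camera_model('wrist'); im=snapshot('wrist'); cv2.imwrite('pics/w3.png',im)
_,b=blobs(im,(0,150,60),(6,255,255),60); px=np.array([x[0] for x in b]);px=px[px[:,0].argsort()];print(px)
st,e=fit(np.array([[-.065,.069,.2],[-.065,-.069,.2]]),px[:2],c,[.66,0,.05]);print('stand',st,e)
q=proj(SE(st,[[-.125,.18,.02],[-.125,-.18,.02],[-.1,.18,.02],[-.1,.18,.032]]),c);print(q)
l=cv2.resize(im[30:145,90:200],None,fx=3.6,fy=3.6,interpolation=0);r=cv2.resize(im[100:150,450:550],None,fx=3.6,fy=3.6,interpolation=0)
H=np.zeros((420,780,3),np.uint8);H[:l.shape[0],:l.shape[1]]=l;H[:r.shape[0],410:410+r.shape[1]]=r;cv2.imwrite('pics/z3.png',H)"
```

```text
[[193.7006  25.1638]
 [488.9212  25.2161]]
stand [ 0.6645 -0.007   0.0575] 0.8837860991461639
[[151.677  134.251 ]
 [510.9675 134.7332]
 [148.4931 108.2926]
 [142.4788 108.0466]]
```

View pics/z3.png

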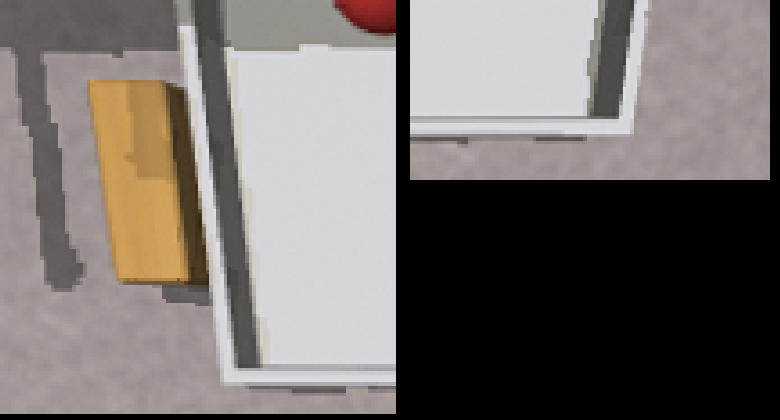

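The tray now meets the end stop, with its rim at 148.3 px against 148.5 predicted. In x it may be 1 mm off, so I'll push the block's end with closed fingers to seat it against the dowels.

{"api": "servo_tool", "payload": {
  "targets": [
    [-1.5,0.7,5,0],
    [-1.5,0.7,10,0],
    [-1.5,0.7,15,0],
    [-1.5,0.7,18,0],
    [-1.5,0.7,20,0],
    [-1.5,0.7,20,0],
    [-1.5,0.7,20,0]
  ],
  "claw": 255
}}

```text
time: 12.12
tool_pos: [0.4721, -0.016, 0.0191]
ee_rot: [-3.141, 0.002, 0.058]
wrist_force: [0.7, -0.6, -0.4]
width: 0.0006
finger_force: 0.0
```

{"api": "servo_tool", "payload": {
  "targets": [
    [0.7,0,0,0],
    [1.3,0,0,0],
    [1.8,0,0,0],
    [2.1,0,0,0],
    [2.4,0,0,0],
    [2.6,0,0,0],
    [2.6,0,0,0]
  ]
}}

```text
time: 13.0
tool_pos: [0.4913, -0.0152, 0.0198]
ee_rot: [3.141, 0.019, 0.059]
wrist_force: [-21.1, -1.7, 18.0]
width: 0.0006
finger_force: 10.9
```

Firm contact, and at the predicted position (0.491). Now back off and go to hover for the blue bracket.

{"api": "servo_tool", "payload": {
  "targets": [
    [-1.5,0,0,0],
    [-3,0,-4,0],
    [-3,0,-10,0],
    [-3,0,-16,0],
    [-3,0,-22,0],
    [-3,0,-22,0]
  ],
  "claw": 120
}}

```text
time: 13.75
tool_pos: [0.4721, -0.0168, 0.2465]
ee_rot: [3.139, -0.014, 0.058]
wrist_force: [0.1, -0.9, 0.1]
width: 0.0495
finger_force: 0.0
```

```bash
python3 -c "
from h import *
mv(.336,-.368,.25,.748)"
```

```text
move [-15.64  34.27  -0.35 -39.51] q6 1.36 t 13.75 tcp [ 0.4721 -0.0168  0.2465] rot [ 3.1388 -0.0141  0.0584] w 0.0495 F [ 0.1 -0.9  0.1]
```

{"api": "servo_tool", "payload": {
  "targets": [
    [-15.6,34,-0.3,-39.5],
    [-15.6,34,-0.3,-39.5],
    [-15.6,34,-0.3,-39.5],
    [-15.6,34,-0.3,-39.5],
    [-15.6,34,-0.3,-39.5],
    [-15.6,34,-0.3,-39.5],
    [-15.6,34,-0.3,-39.5],
    [-15.6,34,-0.3,-39.5]
  ]
}}

```text
time: 14.75
tool_pos: [0.3316, -0.3666, 0.2408]
ee_rot: [-3.139, -0.0, 0.743]
wrist_force: [0.8, 1.2, 0.2]
width: 0.0499
finger_force: 0.0
```

```bash
cat >> h.py <<'E'
def look(n,p0,tag,show=True):
    o=get_obs(); c=camera_model("wrist"); im=snapshot("wrist")
    q=proj(SE(p0,box(-60,60,-30,30,0,112)),c); lo=np.maximum(q.min(0)-25,0).astype(int); hi=np.minimum(q.max(0)+25,[640,400]).astype(int)
    p,s=silfit(im,n,c,p0,(lo[0],lo[1],hi[0],hi[1]),S=1)
    g=SE(p,[HX[n],0,0])[0]; print(n,p.round(4),"res",round(s,3),"win",lo,hi,"grasp xy",g.round(4))
    v=im.copy()
    r=render(p,n,c,1,np.zeros(2),(400,640)); cv2.drawContours(v,cv2.findContours(r,0,2)[0],-1,(0,255,255),1)
    cv2.imwrite(f"pics/{tag}.png",v); return p,g
E
python3 -c "
from h import *
p,g=look('blue',[.4123,-.2975,3.89],'b1')
mv(g[0],g[1],.098,p[2])"
```

```text
blue [ 0.4105 -0.2969 10.1514] res 0.068 win [261   0] [393 172] grasp xy [ 0.3926 -0.3129  0.    ]
move [ 7.98  0.24 14.32  1.07] q6 -0.12 t 14.8 tcp [ 0.3324 -0.3652  0.2412] rot [-3.1392e+00 -1.0000e-03  7.4540e-01] w 0.0498 F [-0.1  0.9 -0.3]
```

View pics/b1.png

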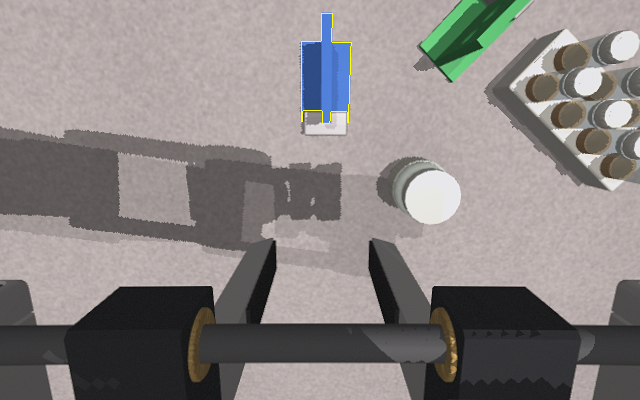

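The yellow outline sits closely on the blue bracket (plate end at 327,122). Moving in to grasp.

{"api": "servo_tool", "payload": {
  "targets": [
    [4,0.2,0,1],
    [8,0.2,2,1],
    [8,0.2,7,1],
    [8,0.2,11,1],
    [8,0.2,13.5,1],
    [8,0.2,14.3,1],
    [8,0.2,14.3,1],
    [8,0.2,14.3,1]
  ]
}}

```text
time: 15.8
tool_pos: [0.3939, -0.3124, 0.1015]
ee_rot: [3.139, -0.0, 0.731]
wrist_force: [-0.1, 0.3, 0.9]
width: 0.0498
finger_force: 0.0
```

{"api": "servo_tool", "payload": {
  "targets": [
    [0,0,0,0],
    [0,0,0,0],
    [0,0,0,0],
    [0,0,0,0],
    [0,0,0,0]
  ],
  "claw": 250
}}

```text
time: 16.42
tool_pos: [0.3929, -0.3121, 0.0997]
ee_rot: [3.142, 0.0, 0.73]
wrist_force: [0.6, -0.1, -0.6]
width: 0.0077
finger_force: 30.0
```

{"api": "servo_tool", "payload": {
  "targets": [
    [0,0,-2,0],
    [0,0,-6,0],
    [0,0,-11,0],
    [0,0,-15,0],
    [0,0,-15,0]
  ]
}}

```text
time: 17.05
tool_pos: [0.3941, -0.3131, 0.2529]
ee_rot: [3.135, -0.0, 0.73]
wrist_force: [0.3, -0.5, -3.5]
width: 0.0076
finger_force: 30.0
```

```bash
python3 -c "
from h import *
st=np.array([.664,-.007,.0575])
print(SE(st,[[-.1,y,0] for y in(.207,.069,-.207)]))
t=SE(st,[-.1,-.207,0])[0]
mv(t[0],t[1],.24,st[2]+np.pi/2)"
```

```text
[[ 0.55226932  0.19391107  0.        ]
 [ 0.56019995  0.05613913  0.        ]
 [ 0.57606121 -0.21940473  0.        ]]
move [ 19.81   5.16   1.29 -51.46] q6 0.06 t 17.05 tcp [ 0.3941 -0.3131  0.2529] rot [ 3.1348e+00 -4.0000e-04  7.3010e-01] w 0.0076 F [ 0.3 -0.5 -3.5]
```

{"api": "servo_tool", "payload": {
  "targets": [
    [6,1.5,-1,-10],
    [12,3,-1,-20],
    [17,5,-1,-30],
    [18.8,5,0,-40],
    [18.8,5.1,1,-51.4],
    [18.8,5.1,1.3,-51.4],
    [18.8,5.1,1.3,-51.4],
    [18.8,5.1,1.3,-51.4]
  ]
}}

```text
time: 18.05
tool_pos: [0.5668, -0.2249, 0.2369]
ee_rot: [3.141, 0.0, 1.625]
wrist_force: [0.2, -0.3, -3.2]
width: 0.0077
finger_force: 30.0
```

```bash
cat >> h.py <<'E'
def peg(n,y,tag):
    """compare expected ball/hole pixels with picture"""
    o=get_obs(); c=camera_model("wrist"); im=snapshot("wrist"); t=o["tool_pos"]
    _,b=blobs(im,(0,150,60),(5,255,255),60)
    for x in b:
        if x[1][1]+x[1][3]<399: print("red",x[0].round(1),x[1],"at z.2:",unproj(x[0],.2,c)[0].round(4))
    st=np.array([.664,-.007,.0575]); print("expected ball",SE(st,[-.065,y,.2]).round(4),proj(SE(st,[-.065,y,.2]),c).round(1))
    cv2.imwrite(f"pics/{tag}.png",im)
E
python3 -c "
from h import *
peg('blue',-.207,'p1'); mv(.576,-.2194,.2297,1.628)"
```

```text
red [398.8 230.5] [390 222  18  18 263] at z.2: [ 0.6115 -0.2176  0.2   ]
expected ball [[ 0.611  -0.2174  0.2   ]] [[398.1 230.2]]
move [ 0.51  0.94  0.76 -0.14] q6 -0.53 t 18.1 tcp [ 0.5669 -0.225   0.2373] rot [3.1409e+00 4.0000e-04 1.6255e+00] w 0.0078 F [-0.6  0.1 -3.7]
```

View pics/p1.png

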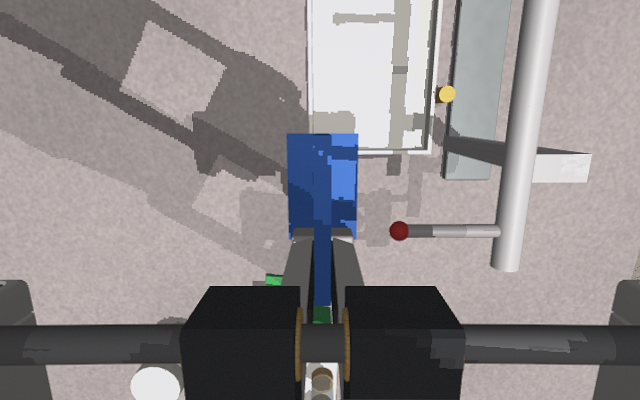

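The ball (399,230) is within 0.5 mm of where I expected. Aligning, then threading the peg.

{"api": "servo_tool", "payload": {
  "targets": [
    [0.6,0.9,0.75,0],
    [0.6,0.9,0.75,0],
    [0.6,0.9,0.75,0],
    [0.6,0.9,0.75,0]
  ]
}}

```text
time: 18.6
tool_pos: [0.5757, -0.2182, 0.2295]
ee_rot: [3.141, 0.0, 1.627]
wrist_force: [0.2, -0.5, -2.4]
width: 0.0077
finger_force: 30.0
```

```bash
python3 -c "
from h import *
t=SE([.664,-.007,.0575],[-.035,-.207,0])[0]
mv(t[0],t[1],.2297,1.628)"
```

```text
move [-0.11  6.53 -0.02 -0.05] q6 -0.51 t 18.6 tcp [ 0.5757 -0.2182  0.2295] rot [3.1414e+00 3.0000e-04 1.6271e+00] w 0.0077 F [ 0.2 -0.5 -2.4]
```

{"api": "servo_tool", "payload": {
  "targets": [
    [0,1,0,0],
    [0,2,0,0],
    [0,3,0,0],
    [0,4,0,0]
  ]
}}

```text
time: 19.1
tool_pos: [0.6165, -0.2158, 0.2291]
ee_rot: [-3.141, -0.0, 1.627]
wrist_force: [0.5, -1.1, -3.2]
width: 0.0079
finger_force: 30.0
```

{"api": "servo_tool", "payload": {
  "targets": [
    [0,1,0,0],
    [0,2,0,0],
    [0,2.5,0,0],
    [0,2.5,0,0]
  ]
}}

```text
time: 19.6
tool_pos: [0.6409, -0.2144, 0.2291]
ee_rot: [-3.141, -0.0, 1.627]
wrist_force: [0.0, -0.2, -3.4]
width: 0.008
finger_force: 30.0
```

{"api": "servo_tool", "payload": {
  "targets": [
    [0,0,0.2,0],
    [0,0,0.4,0],
    [0,0,0.5,0],
    [0,0,0.5,0]
  ]
}}

```text
time: 20.1
tool_pos: [0.6403, -0.2145, 0.2248]
ee_rot: [-3.142, 0.0, 1.627]
wrist_force: [-0.7, -0.4, -0.3]
width: 0.0081
finger_force: 30.0
```

The peg now carries the load. Releasing with a partial opening, then lifting.

{"api": "servo_tool", "payload": {
  "targets": [
    [0,0,0,0],
    [0,0,0,0],
    [0,0,0,0]
  ],
  "claw": 195
}}

```text
time: 20.48
tool_pos: [0.6408, -0.2146, 0.2249]
ee_rot: [3.141, 0.001, 1.627]
wrist_force: [0.4, -0.2, 0.1]
width: 0.0222
finger_force: 0.0
```

{"api": "servo_tool", "payload": {
  "targets": [
    [0,0,-1,0],
    [0,0,-4,0],
    [0,0,-7,0],
    [0,0,-7,0],
    [0,0,-7,0]
  ]
}}

```text
time: 21.1
tool_pos: [0.6405, -0.2144, 0.2935]
ee_rot: [-3.141, -0.0, 1.627]
wrist_force: [-0.0, 0.5, -0.5]
width: 0.022
finger_force: 0.0
```

```bash
python3 -c "
from h import *
cv2.imwrite('pics/t1.png',snapshot('top'))
w=3.078-np.pi; g=SE([.5453,-.3712,3.078],[-.024,0,0])[0]; print(g)
mv(g[0]-.08*np.cos(w),g[1]-.08*np.sin(w),.25,w)"
```

```text
[ 0.56925149 -0.3727252   0.        ]
move [-14.46 -15.93   4.26 -83.12] q6 -0.46 t 21.15 tcp [ 0.6403 -0.2143  0.2926] rot [-3.1393e+00 -1.1000e-03  1.6272e+00] w 0.0222 F [-0.1 -0.  -1.1]
```

View pics/t1.png

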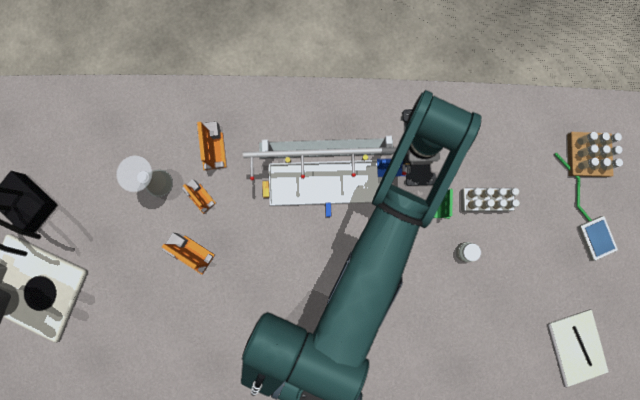

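Blue hangs on the far-right peg (390,168), and the tray still looks home at (318,185). Next is green.

{"api": "servo_tool", "payload": {
  "targets": [
    [-3,-5,0,10],
    [-6,-10,2,20],
    [-10,-14,4.2,30],
    [-14.5,-15.9,4.2,40],
    [-14.5,-15.9,4.2,50],
    [-14.5,-15.9,4.2,60],
    [-14.5,-15.9,4.2,70],
    [-14.5,-15.9,4.2,80]
  ],
  "claw": 130
}}

```text
time: 22.15
tool_pos: [0.4893, -0.3678, 0.2501]
ee_rot: [-3.139, 0.002, 0.225]
wrist_force: [0.1, -0.5, -0.9]
width: 0.046
finger_force: 0.0
```

{"api": "servo_tool", "payload": {
  "targets": [
    [0,0,0,10],
    [0,0,0,16.9],
    [0,0,0,16.9],
    [0,0,0,16.9]
  ]
}}

```text
time: 22.65
tool_pos: [0.4897, -0.3679, 0.2513]
ee_rot: [-3.14, 0.001, -0.062]
wrist_force: [0.3, 0.3, -0.6]
width: 0.0461
finger_force: 0.0
```

```bash
python3 -c "
from h import *
p,g=look('green',[.5453,-.3712,3.078],'g1')
mv(g[0],g[1],.0995,p[2])"
```

```text
green [ 0.5437 -0.3718  9.4046] res 0.137 win [258  32] [383 228] grasp xy [ 0.5677 -0.3723  0.    ]
move [ 7.8  -0.06 15.21 -2.44] q6 0.9 t 22.7 tcp [ 0.4898 -0.368   0.2516] rot [-3.1408e+00  1.1000e-03 -6.2600e-02] w 0.0463 F [ 0.4 -0.2  0.5]
```

View pics/g1.png

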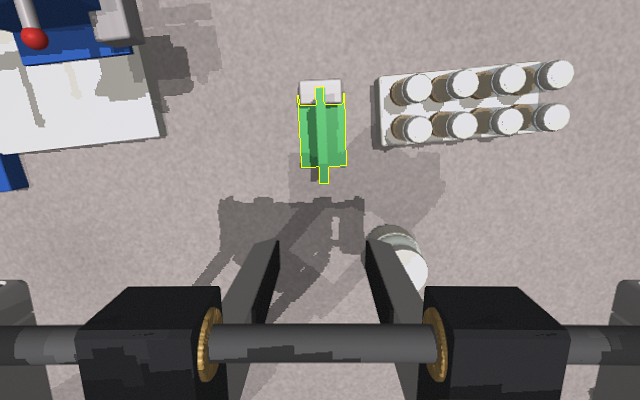

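Outline fits green well (plate top from 321,88 to 323,183), and the fingers will clear the rack edge at 378. Grasping.

{"api": "servo_tool", "payload": {
  "targets": [
    [4,0,0,-2.4],
    [7.8,-0.1,2,-2.4],
    [7.8,-0.1,8,-2.4],
    [7.8,-0.1,12,-2.4],
    [7.8,-0.1,14.5,-2.4],
    [7.8,-0.1,15.2,-2.4],
    [7.8,-0.1,15.2,-2.4],
    [7.8,-0.1,15.2,-2.4]
  ]
}}

```text
time: 23.7
tool_pos: [0.5688, -0.3729, 0.1026]
ee_rot: [3.139, -0.003, -0.022]
wrist_force: [0.1, 0.1, 0.2]
width: 0.0459
finger_force: 0.0
```

{"api": "servo_tool", "payload": {
  "targets": [
    [0,0,0,0],
    [0,0,0,0],
    [0,0,0,0],
    [0,0,0,0],
    [0,0,0,0]
  ],
  "claw": 250
}}

```text
time: 24.32
tool_pos: [0.5679, -0.372, 0.1003]
ee_rot: [-3.141, 0.0, -0.022]
wrist_force: [-0.1, 0.5, -0.4]
width: 0.0075
finger_force: 30.0
```

{"api": "servo_tool", "payload": {
  "targets": [
    [0,0,-2,0],
    [0,0,-6,0],
    [0,0,-11,0],
    [0,0,-16,0],
    [0,0,-18,0],
    [0,0,-18,0]
  ]
}}

```text
time: 25.08
tool_pos: [0.5686, -0.3727, 0.2842]
ee_rot: [3.138, -0.005, -0.022]
wrist_force: [-0.8, 0.3, -2.2]
width: 0.008
finger_force: 30.0
```

```bash
python3 -c "
from h import *
t=SE([.664,-.007,.0575],[-.105,.069,0])[0]
mv(.47,-.15,.28,1.628);mv(t[0],t[1],.23,1.628)"
```

```text
move [-10.35 -22.05   0.42  85.45] q6 0.93 t 25.075 tcp [ 0.5686 -0.3727  0.2842] rot [ 3.1377 -0.005  -0.0222] w 0.008 F [-0.8  0.3 -2.2]
move [ -2.29 -42.82   5.42  85.45] q6 0.93 t 25.075 tcp [ 0.5686 -0.3727  0.2842] rot [ 3.1377 -0.005  -0.0222] w 0.008 F [-0.8  0.3 -2.2]
```

{"api": "servo_tool", "payload": {
  "targets": [
    [-6,-1,0,-10],
    [-11,-4,0,-20],
    [-11,-9,0,-30],
    [-11,-15,0,-40],
    [-11,-21,0,-50],
    [-11,-27,0,-60],
    [-11,-33,0,-70],
    [-8,-37,0,-80]
  ]
}}

```text
time: 26.08
tool_pos: [0.4944, 0.0019, 0.2795]
ee_rot: [-3.14, 0.0, 1.381]
wrist_force: [0.5, -0.7, -2.5]
width: 0.0079
finger_force: 30.0
```

```bash
python3 -c "
from h import *
t=SE([.664,-.007,.0575],[-.105,.069,0])[0]
mv(t[0],t[1],.2303,1.628)"
```

```text
move [  6.44   4.96   4.92 -14.14] q6 0.08 t 26.075 tcp [0.4944 0.0019 0.2795] rot [-3.1398e+00  4.0000e-04  1.3813e+00] w 0.0079 F [ 0.5 -0.7 -2.5]
```

{"api": "servo_tool", "payload": {
  "targets": [
    [3.3,2,0,-8],
    [6.4,4.9,3,-14.1],
    [6.4,4.9,4.9,-14.1],
    [6.4,4.9,4.9,-14.1],
    [6.4,4.9,4.9,-14.1],
    [6.4,4.9,4.9,-14.1]
  ]
}}

```text
time: 26.82
tool_pos: [0.5569, 0.052, 0.2332]
ee_rot: [3.138, 0.0, 1.619]
wrist_force: [0.5, 0.2, -2.5]
width: 0.0075
finger_force: 30.0
```

```bash
python3 -c "
from h import *
peg('green',.069,'p2')
t=SE([.664,-.007,.0575],[-.035,.069,0])[0]
mv(t[0],t[1],.2303,1.628)"
```

```text
red [389.2 233.5] [381 225  17  18 265] at z.2: [0.5953 0.058  0.2   ]
expected ball [[0.5951 0.0582 0.2   ]] [[388.9 233.3]]
move [ 0.45  6.85  0.29 -0.51] q6 -0.06 t 26.875 tcp [0.5569 0.0521 0.2332] rot [3.1385e+00 3.0000e-04 1.6191e+00] w 0.0077 F [-0.8  0.  -2. ]
```

View pics/p2.png

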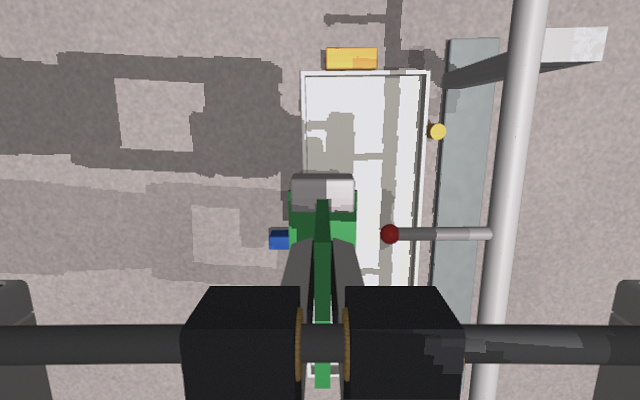

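The ball (389,233) matches the expected position to 0.3 mm, and the tray touches the end stop (350,65) and left dowel (437,131). Threading.

{"api": "servo_tool", "payload": {
  "targets": [
    [0.45,0.5,0.28,-0.5],
    [0.45,0.5,0.28,-0.5],
    [0.45,0.5,0.28,-0.5],
    [0.45,1.5,0.28,-0.5],
    [0.45,2.5,0.28,-0.5],
    [0.45,3.5,0.28,-0.5],
    [0.45,4.5,0.28,-0.5]
  ]
}}

```text
time: 27.75
tool_pos: [0.6023, 0.0594, 0.2283]
ee_rot: [-3.141, 0.0, 1.629]
wrist_force: [-0.7, 0.5, -3.9]
width: 0.0078
finger_force: 30.0
```

{"api": "servo_tool", "payload": {
  "targets": [
    [0,1,0,0],
    [0,2,0,0],
    [0,2.3,0,0],
    [0,2.3,0,0]
  ]
}}

```text
time: 28.25
tool_pos: [0.6245, 0.0607, 0.2284]
ee_rot: [-3.141, 0.0, 1.629]
wrist_force: [0.3, 0.2, -3.3]
width: 0.0079
finger_force: 30.0
```

{"api": "servo_tool", "payload": {
  "targets": [
    [0,0,0.2,0],
    [0,0,0.4,0],
    [0,0,0.5,0],
    [0,0,0.5,0]
  ]
}}

```text
time: 28.75
tool_pos: [0.6242, 0.0607, 0.2251]
ee_rot: [3.14, 0.0, 1.629]
wrist_force: [-3.1, 0.3, 4.3]
width: 0.0076
finger_force: 30.0
```

{"api": "servo_tool", "payload": {
  "targets": [
    [0,0,-0.1,0],
    [0,0,-0.1,0]
  ]
}}

```text
time: 29.0
tool_pos: [0.6243, 0.0607, 0.2251]
ee_rot: [3.141, 0.0, 1.629]
wrist_force: [-3.0, -0.2, 4.0]
width: 0.0079
finger_force: 30.0
```

{"api": "servo_tool", "payload": {
  "targets": [
    [0,0,0,0],
    [0,0,0,0],
    [0,0,0,0]
  ],
  "claw": 195
}}

```text
time: 29.38
tool_pos: [0.6245, 0.0607, 0.224]
ee_rot: [-3.141, 0.0, 1.629]
wrist_force: [0.2, 1.1, -0.1]
width: 0.0222
finger_force: 0.0
```

{"api": "servo_tool", "payload": {
  "targets": [
    [0,0,-1,0],
    [0,0,-4,0],
    [0,0,-7,0],
    [0,0,-7,0]
  ]
}}

```text
time: 29.88
tool_pos: [0.6256, 0.0608, 0.2987]
ee_rot: [3.134, 0.0, 1.629]
wrist_force: [-0.2, 0.1, -0.3]
width: 0.0219
finger_force: 0.0
```

```bash
python3 -c "
from h import *
w=3.8898-np.pi; g=SE([.5481,.384,3.8898],[-.024,0,0])[0]; print(g)
mv(g[0]-.08*np.cos(w),g[1]-.08*np.sin(w),.25,w)"
```

```text
[0.56568983 0.40032782 0.        ]
move [ 29.16 -10.18   4.87  50.47] q6 -0.05 t 29.875 tcp [0.6256 0.0608 0.2987] rot [3.1339e+00 4.0000e-04 1.6290e+00] w 0.0219 F [-0.2  0.1 -0.3]
```

Go to the orange hover, and also measure the flask for gripper clearance.

{"api": "servo_tool", "payload": {
  "targets": [
    [6,-4,0,10],
    [12,-8,0,20],
    [18,-10,2,30],
    [24,-10.2,4.8,40],
    [29,-10.2,4.8,50.4],
    [29,-10.2,4.8,50.4],
    [29,-10.2,4.8,50.4],
    [29,-10.2,4.8,50.4]
  ],
  "claw": 150
}}

```text
time: 30.88
tool_pos: [0.5063, 0.3428, 0.2468]
ee_rot: [3.141, 0.0, 0.748]
wrist_force: [-0.1, -0.2, -1.1]
width: 0.0388
finger_force: 0.0
```

```bash
python3 -c "
from h import *
p,g=look('orange',[.5481,.384,3.89],'o1')
mv(g[0],g[1],.0995,p[2])
c=camera_model('top'); print('funnel top', unproj([[135,173],[117,173],[153,173],[135,155],[135,191]],.21,c).round(3)[:,:2].tolist())
ty=np.array([np.sin(p[2]),-np.cos(p[2])]);tx=np.array([np.cos(p[2]),np.sin(p[2])])
print('body corners',[(g[:2]+a*.0885*ty+b*.0375*tx).round(3).tolist() for a in(1,-1) for b in(1,-1)])"
```

```text
orange [0.5449 0.3808 7.0243] res 0.841 win [256  27] [383 226] grasp xy [0.5272 0.3646 0.    ]
move [ 3.   -0.2  14.76  0.37] q6 1.33 t 30.925 tcp [0.5065 0.3428 0.2471] rot [ 3.1408e+00 -6.0000e-04  7.4760e-01] w 0.0388 F [0.2 0.5 0.8]
funnel top [[0.594, 0.516], [0.593, 0.567], [0.595, 0.466], [0.644, 0.52], [0.545, 0.513]]
body corners [[0.615, 0.325], [0.559, 0.274], [0.495, 0.455], [0.44, 0.405]]
```

View pics/o1.png

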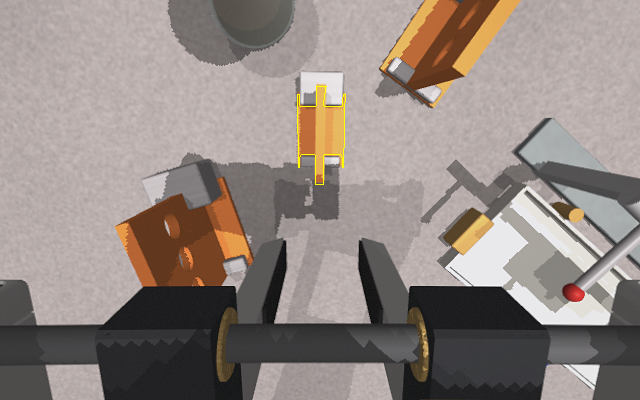

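The large block is at the far end (322,88), so that fit is flipped and the neighbouring orange contaminated it. I'll refit in a tight window and check clearance to the tall orange.

```bash
python3 -c "
from h import *
c=camera_model('wrist'); im=cv2.imread('pics/o1.png')
# overlay is yellow (hue 30): take a fresh picture
im=snapshot('wrist')
p,s=silfit(im,'orange',c,[.547,.383,3.885],(285,60,365,200),S=3)
g=SE(p,[HX['orange'],0,0])[0]; print(p,s,g); mv(g[0],g[1],.0995,p[2])
ct=camera_model('top'); print('tall orange plate top',unproj([[163,246],[202,273]],.175,ct).round(3).tolist())
ty=np.array([np.sin(p[2]),-np.cos(p[2])]);tx=np.array([np.cos(p[2]),np.sin(p[2])])
print('body corners',[(g[:2]+a*.0885*ty+b*.0375*tx).round(3).tolist() for a in(1,-1) for b in(1,-1)])"
```

```text
[0.54585905 0.38219561 3.8737031 ] 0.8335528596187176 [0.56370941 0.39823819 0.        ]
move [ 7.97 -0.18 14.77  0.87] q6 1.33 t 30.975 tcp [0.5065 0.3427 0.2472] rot [ 3.1409e+00 -8.0000e-04  7.4730e-01] w 0.039 F [ 0.   0.2 -0.9]
tall orange plate top [[0.398, 0.44, 0.175], [0.327, 0.328, 0.175]]
body corners [[0.477, 0.439], [0.532, 0.489], [0.595, 0.307], [0.651, 0.357]]
```

```bash
python3 -c "
from h import *
c=camera_model('wrist'); im=snapshot('wrist')
HSV['orange']=((5,110,40),(24,255,255))
p,s=silfit(im,'orange',c,[.547,.383,3.885],(285,60,365,200),S=3)
g=SE(p,[HX['orange'],0,0])[0]; print(p,s,g); mv(g[0],g[1],.0995,p[2])
m,_=blobs(im[60:200,285:365],*HSV['orange']); r=render(p,'orange',c,1,np.array([285,60]),(140,80))
cv2.imwrite('pics/o2.png',cv2.resize(np.hstack([im[60:200,285:365],cv2.merge([m]*3),cv2.merge([r]*3)]),None,fx=3,fy=3,interpolation=0))"
```

```text
[0.54577088 0.38217552 3.87014675] 0.053827751196172245 [0.56367819 0.39815452 0.        ]
move [ 7.95 -0.17 14.78  1.08] q6 1.33 t 31.025 tcp [0.5065 0.3429 0.2473] rot [ 3.141e+00 -1.000e-03  7.473e-01] w 0.0389 F [ 0.4 -0.9 -0.8]
```

View pics/o2.png

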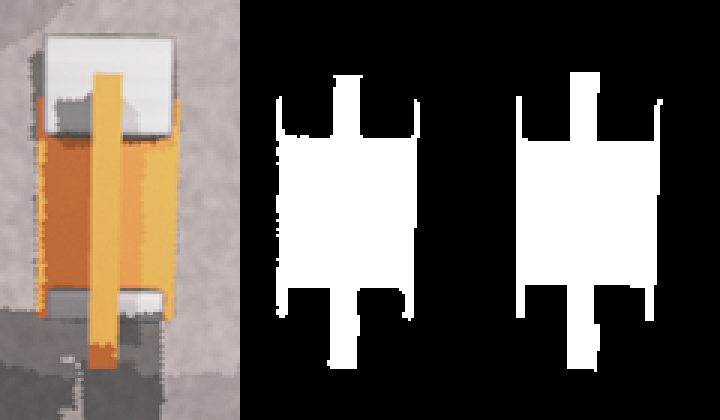

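The mask and model match exactly (residual 0.05), which confirms the size. That was my last picture, so from here I go by numbers. Grasping orange.

{"api": "servo_tool", "payload": {
  "targets": [
    [4,0,0,1],
    [8,-0.2,2,1],
    [8,-0.2,8,1],
    [8,-0.2,12,1],
    [8,-0.2,14,1],
    [8,-0.2,14.7,1],
    [8,-0.2,14.7,1],
    [8,-0.2,14.7,1]
  ]
}}

```text
time: 32.02
tool_pos: [0.5641, 0.4008, 0.1023]
ee_rot: [3.141, -0.004, 0.732]
wrist_force: [-0.2, -0.5, 0.3]
width: 0.0388
finger_force: 0.0
```

{"api": "servo_tool", "payload": {
  "targets": [
    [0,0,0,0],
    [0,0,0,0],
    [0,0,0,0],
    [0,0,0,0],
    [0,0,0,0]
  ],
  "claw": 250
}}

```text
time: 32.65
tool_pos: [0.5632, 0.4, 0.0996]
ee_rot: [3.141, -0.0, 0.732]
wrist_force: [1.2, -0.6, 1.1]
width: 0.008
finger_force: 30.0
```

{"api": "servo_tool", "payload": {
  "targets": [
    [0,0,-2,0],
    [0,0,-6,0],
    [0,0,-11,0],
    [0,0,-16,0],
    [0,0,-18,0],
    [0,0,-18,0]
  ]
}}

```text
time: 33.4
tool_pos: [0.5632, 0.4008, 0.2823]
ee_rot: [3.141, -0.004, 0.732]
wrist_force: [-0.6, 0.1, -6.1]
width: 0.0079
finger_force: 30.0
```

```bash
python3 -c "
from h import *
t=SE([.664,-.007,.0575],[-.13,.207,0])[0]
mv(t[0],t[1],.26,1.628)"
```

```text
move [-16.99  12.78   2.23 -51.32] q6 1.37 t 33.4 tcp [0.5632 0.4008 0.2823] rot [ 3.1411 -0.0043  0.7323] w 0.0079 F [-0.6  0.1 -6.1]
```

{"api": "servo_tool", "payload": {
  "targets": [
    [-4,3,0,-10],
    [-8,6,0,-20],
    [-12,9,0,-30],
    [-16,12,0,-40],
    [-17,12.8,2,-51.3],
    [-17,12.8,2,-51.3],
    [-17,12.8,2,-51.3],
    [-17,12.8,2,-51.3]
  ]
}}

```text
time: 34.4
tool_pos: [0.5222, 0.1925, 0.2598]
ee_rot: [3.141, -0.0, 1.627]
wrist_force: [0.4, -0.3, -5.6]
width: 0.008
finger_force: 30.0
```

```bash
python3 -c "
from h import *
peg('orange',.207,'p3')
t=SE([.664,-.007,.0575],[-.1,.2078,0])[0]
mv(t[0],t[1],.2298,1.628)"
```

```text
red [422.  227.4] [414 219  16  17 219] at z.2: [0.5877 0.1958 0.2   ]
expected ball [[0.5872 0.1959 0.2   ]] [[421.4 227.1]]
move [ 0.06  3.    3.01 -0.03] q6 0.19 t 34.45 tcp [0.5223 0.1924 0.2599] rot [ 3.1409e+00 -3.0000e-04  1.6275e+00] w 0.0078 F [-0.6 -0.2 -4.7]
```

{"api": "servo_tool", "payload": {
  "targets": [
    [0.05,1.5,1.5,0],
    [0.05,3,3,0],
    [0.05,3,3,0],
    [0.05,3,3,0],
    [0.05,3,3,0]
  ]
}}

```text
time: 35.08
tool_pos: [0.552, 0.1937, 0.2303]
ee_rot: [3.141, -0.0, 1.627]
wrist_force: [-0.4, -0.5, -5.8]
width: 0.008
finger_force: 30.0
```

{"api": "servo_tool", "payload": {
  "targets": [
    [0,1,0,0],
    [0,2,0,0],
    [0,3,0,0],
    [0,4,0,0]
  ]
}}

```text
time: 35.58
tool_pos: [0.5927, 0.1959, 0.2294]
ee_rot: [-3.141, 0.0, 1.627]
wrist_force: [0.0, -0.4, -5.6]
width: 0.0079
finger_force: 30.0
```

{"api": "servo_tool", "payload": {
  "targets": [
    [0,1,0,0],
    [0,2,0,0],
    [0,2.5,0,0],
    [0,2.5,0,0]
  ]
}}

```text
time: 36.08
tool_pos: [0.617, 0.1973, 0.2293]
ee_rot: [-3.141, 0.0, 1.627]
wrist_force: [-0.3, 0.8, -6.2]
width: 0.0079
finger_force: 30.0
```

{"api": "servo_tool", "payload": {
  "targets": [
    [0,0,0.2,0],
    [0,0,0.4,0],
    [0,0,0.4,0],
    [0,0,0.4,0]
  ]
}}

```text
time: 36.58
tool_pos: [0.6167, 0.1973, 0.2257]
ee_rot: [3.141, 0.0, 1.627]
wrist_force: [0.2, 0.1, -5.4]
width: 0.0075
finger_force: 30.0
```

{"api": "servo_tool", "payload": {
  "targets": [
    [0,0,0.1,0],
    [0,0,0.15,0],
    [0,0,0.15,0]
  ]
}}

```text
time: 36.95
tool_pos: [0.6169, 0.1973, 0.2246]
ee_rot: [3.141, -0.0, 1.627]
wrist_force: [-0.8, 0.3, -3.4]
width: 0.0077
finger_force: 30.0
```

{"api": "servo_tool", "payload": {
  "targets": [
    [0,0,0.1,0],
    [0,0,0.1,0],
    [0,0,0.1,0]
  ]
}}

```text
time: 37.33
tool_pos: [0.6169, 0.1973, 0.2244]
ee_rot: [3.14, -0.0, 1.627]
wrist_force: [-1.3, -0.2, 3.2]
width: 0.0079
finger_force: 30.0
```

{"api": "servo_tool", "payload": {
  "targets": [
    [0,0,0,0],
    [0,0,0,0],
    [0,0,0,0]
  ],
  "claw": 195
}}

```text
time: 37.7
tool_pos: [0.617, 0.1973, 0.2229]
ee_rot: [3.141, 0.0, 1.627]
wrist_force: [0.2, -0.3, 0.1]
width: 0.0223
finger_force: 0.0
```

{"api": "servo_tool", "payload": {
  "targets": [
    [0,0,-1,0],
    [0,0,-4,0],
    [0,0,-8,0],
    [0,-6,-10,0],
    [0,-12,-10,0],
    [0,-18,-10,0],
    [0,-18,-10,0]
  ]
}}

```text
time: 38.58
tool_pos: [0.4338, 0.1871, 0.3249]
ee_rot: [3.139, -0.001, 1.629]
wrist_force: [0.4, 0.1, 0.4]
width: 0.0224
finger_force: 0.0
```

```bash
python3 -c "
from h import *
mv(.42,-.03,.27,.058); mv(.36,0,.35,.058)"
```

```text
move [-21.59  -2.64   5.49 -89.99] q6 0.23 t 38.575 tcp [0.4338 0.1871 0.3249] rot [ 3.1389e+00 -8.0000e-04  1.6290e+00] w 0.0224 F [0.4 0.1 0.4]
move [-18.25  -8.46  -2.51 -89.99] q6 0.23 t 38.575 tcp [0.4338 0.1871 0.3249] rot [ 3.1389e+00 -8.0000e-04  1.6290e+00] w 0.0224 F [0.4 0.1 0.4]
```

{"api": "servo_tool", "payload": {
  "targets": [
    [-4,-2,0,10],
    [-8,-4,-1,20],
    [-12,-6,-2,30],
    [-16,-8,-2.5,40],
    [-18.2,-8.5,-2.5,50],
    [-18.2,-8.5,-2.5,60],
    [-18.2,-8.5,-2.5,70],
    [-18.2,-8.5,-2.5,80]
  ]
}}

```text
time: 39.58
tool_pos: [0.3636, 0.0, 0.349]
ee_rot: [3.141, -0.001, 0.224]
wrist_force: [-0.1, 0.2, 0.1]
width: 0.0216
finger_force: 0.0
```

{"api": "servo_tool", "payload": {
  "targets": [
    [0,0,0,10],
    [0,0,0,10],
    [0,0,0,10],
    [0,0,0,10]
  ]
}}

```text
time: 40.08
tool_pos: [0.3627, 0.0006, 0.3482]
ee_rot: [3.141, -0.0, 0.058]
wrist_force: [0.5, 0.6, 0.3]
width: 0.0221
finger_force: 0.0
```

```bash
cat > chk.py <<'E'
from h import *
np.set_printoptions(precision=2,suppress=True)
HSV['orange']=((5,110,40),(24,255,255))
st=np.array([.664,-.007,.0575]); c=camera_model("wrist"); im=snapshot("wrist"); cv2.imwrite("pics/f.png",im); print(get_obs()["tool_pos"],get_obs()["time"])
# tray edge: predicted front corners & grip block
q=proj(SE(st,[[-.125,.18,.02],[-.125,-.18,.02]]),c); print("pred corners",q)
hs=cv2.cvtColor(im,cv2.COLOR_BGR2HSV); v=cv2.cvtColor(im,cv2.COLOR_BGR2GRAY).astype(float)
for f in(.15,.3,.42,.62,.75,.9):  # front edge along the column: brightest-gradient row
    x,y=q[0]+(q[1]-q[0])*f; col=v[int(y)-20:int(y)+20,int(x)]; g=np.diff(col); k=g.argmin(); print("front edge col",int(x),"pred row",round(y,1),"seen",int(y)-20+k+.5,"drop",g[k])
pe=proj(SE(st,[[-.12,.18,.02],[-.12,-.18,.02]]),c)
for x,y in pe:
    row=v[int(round(y)),int(x)-20:int(x)+20]; g=np.diff(row); print("end edge pred",round(x,1),"rise",int(x)-20+g.argmax()+.5,g.max(),"drop",int(x)-20+g.argmin()+.5,g.min())
bp=proj(SE(st,[[-.165,.008,.026],[-.165,-.008,.026],[-.125,.008,.026]]),c);_,b=blobs(im,*HSV["blue"],mina=40);print("block pred",bp.tolist(),[x[1].tolist() for x in b])
_,b=blobs(im,*HSV["green"],mina=40);print("green",[x[1].tolist() for x in b])
_,b=blobs(im,*HSV["orange"],mina=80);print("orange",[x[1].tolist() for x in b])
E
python3 chk.py
```

```text
[0.36 0.   0.35] 40.125
pred corners [[199.05  30.02]
 [483.86  29.71]]
front edge col 241 pred row 30.0 seen 30.5 drop -113.0
front edge col 284 pred row 29.9 seen 30.5 drop -136.0
front edge col 318 pred row 29.9 seen 30.5 drop -138.0
front edge col 375 pred row 29.8 seen 30.5 drop -129.0
front edge col 412 pred row 29.8 seen 30.5 drop -105.0
front edge col 455 pred row 29.7 seen 29.5 drop -112.0
end edge pred 198.7 rise 205.5 41.0 drop 201.5 -43.0
end edge pred 484.4 rise 481.5 70.0 drop 474.5 -64.0
block pred [[334.7737600289598, 63.83017672076025], [347.24615540793593, 63.81978274310893], [335.09071015699186, 29.403431544288225]] [[335, 29, 13, 37, 444]]
green []
orange [[178, 0, 19, 12, 170], [0, 99, 88, 90, 4325], [259, 307, 14, 75, 584], [372, 307, 14, 75, 576]]
```

The tray is home: the grip block and front edge match to within 1 px. Now checking that the hung brackets are level, using both fixed cameras.

```bash
cat > lev.py <<'E'
import h; from h import *
np.set_printoptions(precision=4,suppress=True)
HSV['orange']=((5,110,40),(24,255,255)); st=np.array([.664,-.007,.0575]); SE0=h.SE
ims={k:snapshot(k) for k in("top","side")}; cs={k:camera_model(k) for k in ims}
for k in ims: cv2.imwrite(f"pics/lev_{k}.png",ims[k])
for n,y in(("blue",-.207),("green",.069),("orange",.207)):
    hx=HX[n]; hp=SE0(st,[-.036,y,0])[0]
    def tl(p4):
        def f(p,L):
            L=np.atleast_2d(L).astype(float)-[hx,0,.07]; a=p4[3]; ca,sa=np.cos(a),np.sin(a)
            L=np.c_[ca*L[:,0]+sa*L[:,2],L[:,1],-sa*L[:,0]+ca*L[:,2]]; return SE0(p,L)+[0,0,.195]
        return f
    W={}
    h.SE=tl([0,0,0,0])
    for k,c in cs.items():
        q=proj(h.SE([hp[0],hp[1],4.77],box(-60,60,-30,30,0,112)),c); lo=np.maximum(q.min(0)-8,0).astype(int); hi=np.minimum(q.max(0)+8,[640,400]).astype(int)
        m,_=blobs(ims[k][lo[1]:hi[1],lo[0]:hi[0]],*HSV[n]); W[k]=(lo,(cv2.resize(m,None,fx=4,fy=4)>127)*255,m.shape)
    for k in("side","top"):
        lo,M,sh=W[k]
        def cost(p): h.SE=tl(p); return np.abs(render(p[:3],n,cs[k],4,lo,sh).astype(int)-M).mean()/max(M.mean(),1)
        p0=np.array([hp[0],hp[1],4.77,0]); r=minimize(cost,p0,method="Nelder-Mead",options=dict(initial_simplex=p0+np.vstack([np.zeros(4),np.diag([.01,.01,.15,.15])]),maxiter=300))
        print(n,k,"stand-rel xy",SE0([0,0,-st[2]],[r.x[0]-st[0],r.x[1]-st[1],0])[0][:2],"yaw err",r.x[2]-4.77,"tilt deg",np.degrees(r.x[3]),"cost0",cost(p0),"cost",r.fun,"area",W[k][1].mean())
    h.SE=SE0
E
python3 lev.py; python3 -c "
from h import *;print(get_obs()['time'])"
```

```text
blue side stand-rel xy [-0.0308 -0.2059] yaw err 0.1535337359599378 tilt deg 5.7120513800591555 cost0 0.7589103869653767 cost 0.35132382892057024 area 22.231001420454547
blue top stand-rel xy [-0.0349 -0.2038] yaw err 0.009973077707813971 tilt deg -3.5368971968870064 cost0 0.16130790190735694 cost 0.13528610354223433 area 39.38762626262626
green side stand-rel xy [-0.0332  0.0616] yaw err 0.10816773928721535 tilt deg 5.319589977193921 cost0 0.6796097934200458 cost 0.3781560826319816 area 20.961320754716983
green top stand-rel xy [-0.0338  0.0691] yaw err -0.027862189485917455 tilt deg -0.30284306347419954 cost0 0.3509036144578313 cost 0.3386880856760375 area 33.39498597475456
orange side stand-rel xy [-0.0333  0.2064] yaw err 0.03012313808791678 tilt deg 0.7074593239786037 cost0 0.4139944576405384 cost 0.2403008709422011 area 31.427107728337237
orange top stand-rel xy [-0.0351  0.2068] yaw err 0.012926855735734044 tilt deg 2.9559806038032033 cost0 0.2676508344030809 cost 0.2318356867779204 area 42.44551282051282
40.225
```

All three are on their pegs at x≈−34 mm and level within measurement noise. I'll wait briefly, recheck the tray in case it gets knocked, then hand in.

{"api": "servo_tool", "payload": {
  "targets": [
    [0,0,0,0],
    [0,0,0,0],
    [0,0,0,0],
    [0,0,0,0],
    [0,0,0,0],
    [0,0,0,0],
    [0,0,0,0],
    [0,0,0,0]
  ]
}}

```text
time: 41.22
tool_pos: [0.3625, 0.0006, 0.348]
ee_rot: [3.142, -0.0, 0.056]
wrist_force: [0.2, 0.5, -0.0]
width: 0.0221
finger_force: 0.0
```

{"api": "servo_tool", "payload": {
  "targets": [
    [0,0,0,0],
    [0,0,0,0],
    [0,0,0,0],
    [0,0,0,0],
    [0,0,0,0],
    [0,0,0,0],
    [0,0,0,0],
    [0,0,0,0]
  ]
}}

```text
time: 42.22
tool_pos: [0.3625, 0.0006, 0.3481]
ee_rot: [3.141, -0.0, 0.056]
wrist_force: [-0.4, 0.1, -0.7]
width: 0.0221
finger_force: 0.0
```

```bash
python3 chk.py; python3 lev.py
```

```text
[0.36 0.   0.35] 42.275
pred corners [[198.9   29.9 ]
 [483.89  29.19]]
front edge col 241 pred row 29.8 seen 30.5 drop -81.0
front edge col 284 pred row 29.7 seen 30.5 drop -95.0
front edge col 318 pred row 29.6 seen 30.5 drop -100.0
front edge col 375 pred row 29.5 seen 30.5 drop -90.0
front edge col 412 pred row 29.4 seen 29.5 drop -75.0
front edge col 455 pred row 29.3 seen 29.5 drop -74.0
end edge pred 198.5 rise 205.5 42.0 drop 201.5 -43.0
end edge pred 484.4 rise 481.5 61.0 drop 474.5 -59.0
block pred [[334.7249135768044, 63.5464477864779], [347.2045799398434, 63.518861599232224], [335.0004757950947, 29.091094687014476]] [[335, 28, 13, 38, 451]]
green []
orange [[178, 0, 19, 12, 169], [0, 99, 88, 90, 4303], [259, 307, 14, 75, 580], [372, 307, 14, 75, 578]]
blue side stand-rel xy [-0.0306 -0.2065] yaw err 0.15450088306023524 tilt deg 6.599981503763584 cost0 0.7806701030927836 cost 0.3711340206185567 area 21.959339488636363
blue top stand-rel xy [-0.0352 -0.2049] yaw err 0.009193018021217192 tilt deg -2.399969547438682 cost0 0.16239782016348772 cost 0.13869209809264305 area 39.38762626262626
green side stand-rel xy [-0.0337  0.0626] yaw err 0.10102321047421903 tilt deg 4.8881411500048895 cost0 0.7011249030256013 cost 0.4012800620636152 area 20.672641509433962
green top stand-rel xy [-0.0357  0.0691] yaw err -0.026722904860973173 tilt deg -0.2389509940050163 cost0 0.3446261682242991 cost 0.3384512683578104 area 33.484396914446
orange side stand-rel xy [-0.0331  0.2067] yaw err 0.023155217798008998 tilt deg 0.5768015491742676 cost0 0.4154556166535742 cost 0.2416535742340927 area 31.67593676814988
orange top stand-rel xy [-0.0354  0.2073] yaw err 0.021339317952729253 tilt deg 1.9542667957602018 cost0 0.2638171487603306 cost 0.2293388429752066 area 42.194871794871794
```

The tray is still home. I'll resolve tilt cleanly from the side picture, with yaw fixed and the image offset left free.

```bash
cat > lev2.py <<'E'
import h; from h import *
HSV['orange']=((5,110,40),(24,255,255)); st=np.array([.664,-.007,.0575]); SE0=h.SE
im=cv2.imread("pics/lev_side.png"); c=camera_model("side")
for n,y in(("blue",-.207),("green",.069),("orange",.207)):
    hx=HX[n]; hp=SE0(st,[-.035,y,0])[0]
    def tl(a):
        def f(p,L):
            L=np.atleast_2d(L).astype(float)-[hx,0,.07]; ca,sa=np.cos(a),np.sin(a)
            return SE0(p,np.c_[ca*L[:,0]+sa*L[:,2],L[:,1],-sa*L[:,0]+ca*L[:,2]])+[0,0,.195]
        return f
    h.SE=tl(0); P=[hp[0],hp[1],4.77]
    q=proj(h.SE(P,box(-60,60,-30,30,0,112)),c); lo=(q.min(0)-8).astype(int); hi=(q.max(0)+8).astype(int)
    m,_=blobs(im[lo[1]:hi[1],lo[0]:hi[0]],*HSV[n]); M=(cv2.resize(m,None,fx=4,fy=4)>127)*255; out=[]
    for a in np.radians(np.arange(-24,25,4)):
        h.SE=tl(a); out.append(min((np.abs(render(P,n,c,4,lo+[du,dv],m.shape).astype(int)-M).mean()/M.mean(),du,dv) for du in np.arange(-4,4.1,.5) for dv in np.arange(-4,4.1,.5)))
    h.SE=SE0; print(n,[(int(d),round(float(o[0]),2),float(o[1]),float(o[2])) for d,o in zip(range(-24,25,4),out)])
E
python3 lev2.py
```

```text
blue [(-24, 0.95, 1.0, 1.5), (-20, 0.94, 1.0, 2.0), (-16, 0.92, 0.5, 2.0), (-12, 0.9, 0.5, 1.0), (-8, 0.87, 0.0, 1.0), (-4, 0.83, -0.5, 1.0), (0, 0.78, -0.5, 0.0), (4, 0.74, -0.5, 0.0), (8, 0.73, -1.0, -0.5), (12, 0.73, -0.5, -1.5), (16, 0.75, -0.5, -2.0), (20, 0.78, -0.5, -3.5), (24, 0.84, -0.5, -4.0)]
green [(-24, 1.03, 0.5, -4.0), (-20, 0.97, 1.0, -4.0), (-16, 0.9, 1.0, -3.5), (-12, 0.83, 1.0, -3.0), (-8, 0.78, 1.0, -2.5), (-4, 0.73, 1.0, -2.0), (0, 0.68, 0.5, -0.5), (4, 0.64, 0.5, 1.0), (8, 0.66, 0.0, 2.0), (12, 0.71, 0.0, 2.5), (16, 0.78, 0.0, 2.5), (20, 0.85, 0.0, 2.5), (24, 0.89, 0.0, 2.5)]
orange [(-24, 0.6, 1.0, -4.0), (-20, 0.53, 1.0, -4.0), (-16, 0.47, 1.0, -3.0), (-12, 0.4, 1.0, -2.5), (-8, 0.34, 1.0, -2.0), (-4, 0.27, 1.0, -1.0), (0, 0.25, 1.0, 0.0), (4, 0.28, 1.0, 0.5), (8, 0.34, 0.5, 1.5), (12, 0.4, 0.5, 2.0), (16, 0.47, 0.5, 1.5), (20, 0.52, 0.5, 1.5), (24, 0.58, 0.5, 2.0)]
```

Orange is clearly level. Green and blue are partly hidden in that view, but they're level in the top view. Handing in.

```bash
python3 -c "
from bench import *
print(close_job())"
```

```text
the job is handed in; nothing more can be done
None
```

I handed in the job: the tray measured home to about 1 mm before handing in, and the blue, green and orange brackets (no yellow was present) each hang on their own peg by the balancing hole; orange measured level, but green and blue could only be confirmed roughly level, from the top camera.

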